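Free a link from its holder with a spring-bar tool

ROBOT

A 6-joint arm with a two-finger parallel gripper is mounted at the origin on a cart in front of the work surface, level with it; the furniture and walls round the work are solid. World frame = base frame: x ahead of the robot, y to its left, z up, the work surface at z = 0. Lengths are in m, angles in degrees, forces in N, time in s.
With the tool pointing down it reaches from about 0.375 to 0.9 m from the base axis. Payload 3.1 kg.
Tool frame: the origin (TCP) lies at the very end of the fingers, on their centre line; the grasp point (between the pads) lies 19 mm behind it; z points along the fingers, y is the line along which they close (so a half turn about z gives the same grasp; the last joint's range is limited). The gripper opens to 87 mm and grips with 3 to 60 N. Pads are 19 mm wide; open, the fingers measure 117 mm over their backs; the gripper's body (75 mm by 190 mm) begins 51 mm behind the grasp point.
Start: joints at [55.548, 30.224, 82.088, -0, 67.689, -10.227], TCP at [0.256, 0.57, 0.223] pointing down, gripper open.
Joint ranges: [-176.69, 176.69], [-43.24, 126.21], [12.49, 139.97], [-82, 262], [0, 151.66], [-163.58, 163.58]. Speed limits (degrees/s): [159.86, 159.86, 180, 180, 180, 180].

INTERFACE

Orientations are given as a 3x3 rotation matrix whose columns are the frame's x, y, z axes.
In Python, from rig import * gives the robot as it stands.
- The arm moves only by the tool step_arm, never from a script. Its argument "steps" is a list of rows, each a list of 7 numbers: the shift along the tool's x, y, z normalised to -1 to 1, where 1 is 0.3 m, then the turn, a rotation vector about the tool's x, y, z normalised to -1 to 1, where 1 is 45 degrees, then the gripper's target within -1 to 1 (shut at 1, half-way at 0, fully open at -1). A call has 1 to 8 rows; each row is the pose to reach, as a shift and turn from the pose commanded when the call began, along the tool's axes at that moment; what a row does not reach only later rows make up. A row lasts 1/12 s, in which the tool goes at most 41.7 mm and 7.16 degrees, less where a joint would pass 70% of its speed; a pose out of reach is approached as far as the arm can. A call with a number of a shift or a turn outside -1 to 1 is refused whole. A call with a gripper value outside its range is refused whole. The fingers move at their own pace and stop on an object; the grip force is fixed at half the most. Time passes only in rows, so rows that repeat a pose let the fingers close. It gives the time, the measured TCP pose, the force, the opening and the grip force at its end, in the units of the state.
- read_state(): the state, without advancing time (a new reading comes with each control period).
- capture(name): name is "scene" or "top"; returns a dict with "image" (400x640x3 uint8, red, green, blue), "vertical_fov" (degrees; the focal length in pixels is half the picture's height over the tangent of half this angle, whatever the lens; pixels are square), "cx", "cy" (the principal point, pixels), "world_from_camera" (4x4, takes a point from camera to world coordinates). Camera axes: x right, y down, z forward; pixel columns grow to the right and rows downward; lengths in m; the calibration is good to about 2 mm. A picture is of the moment at which its call begins. There is no depth.
- hand_in(): hands the job in; it is judged then, once.
The state is a dict: "time_s": time; "joint_positions": joint angles; "qvel": joint speeds; "tau": joint torques, N m; "position": TCP position; "tcp_rot": TCP orientation; "force": force on the tool from outside, world axes, zero at the start; "moment": the same for the moment, N m; "opening": opening from 0.0 (shut) to 1.0 (fully open); "grasp_force": force on a finger pad.
Only numpy, scipy, OpenCV 4.12 (cv2) and the standard library are available. Lean on these libraries where they do the work, as an engineer would, in place of code of your own. Each camera call takes 0.05 s, during which the arm holds its last target. There are 200 camera calls.

TASK

Take the forked tool from its stand, straddle the link's spring bar with it and push the collar sideways, away from the holed cheek, gently (a few newtons, never above about 7) and only until the link springs up free; do not touch the link with the fingers before that. Put the tool back in its stand, then lift the link out and set it gently down in the empty steel tray, upright and flat on the tray's floor. Leave the jar, the pen and everything else on the bench where they are.

Things in the scene. Friction and masses are not known exactly. Their poses are not given: they have to be found in the camera images.
- holder: Fixed aluminium holder: base 64 x 100 x 8 mm, two upright cheeks (inner faces at y = +31 and -31 mm, 8 mm thick, 40 mm wide, tops at z = 44 mm), corner guides beside the link's ends (|y| over 26 mm). Origin: centre of the underside. Under the link a sprung ejector plate (5 to 7 N): the freed link jumps up about 7 mm, its underside then 18 mm above the worktop, and stays up.
- hole (a point): Centre of the mouth of the 7 mm hole in the inner face of the holder's +y cheek (holder y = +31 mm, z = 30 mm), into which the tip of the link's spring bar has snapped. Axes as the holder's.
- link: Steel link in the holder: open-topped frame 32 (x) x 60 (y) x 32 mm tall, side walls 3 mm, floor 4 mm, end blocks 5.5 (-y) and 4.5 mm (+y). Origin: centre of its underside, about 11 mm above the worktop while held; axes as the holder's. 0.1 to 0.19 kg. When up and free it can be gripped from above across its 32 mm and lifted straight out with little force; its bar tip stands out 5.5 mm at +y.
- bar_collar (a point): Point on the spring bar (5 mm thick, along link y, 20 mm above the link's underside) at link y = +6.5 mm, not moving with the bar. A collar, 16 mm across and 3 mm thick, is clamped on the bar with its middle up to 9 mm to either side of this point along y; where exactly is not measured. Pushed toward link -y it draws the bar's tip out of the hole.
- fork_space (a point): Space for the fork: on the bar's axis at link y = +21 mm, between the collar and the inner face of the +y end block (link y = +25.5 mm), 26 mm wide. Reach only 4 to 7 mm below the axis: the floor will jump up too. Push toward link -y: the link slides up to 1 mm, the bar takes 2 N to start and 0.4 N more per mm, the tip leaves the hole after 3.5 to 4 mm, solid stop at 4.5 mm.
- tool: Forked tool, 109 mm long, upright in its stand, fork down. Origin midway between the prong tips, z up the handle. Prongs at x = +6.5 and -6.5 mm, each 4 mm wide, 3 mm thick (y); 9 mm clear between them to straddle the bar, slot 27 mm deep. Flange 32 x 28 mm at z = 42 to 47 mm, above it the handle 20 (x) x 16 (y) mm up to 109 mm. Same either way round. 0.06 to 0.11 kg.
- stand: Fixed white tool stand, block 50 x 46 x 46 mm, origin at the centre of its underside, with a slot 24 (x) x 12 (y) mm through its centre from above. At home the tool hangs in it by the flange resting on the block's top, axes alike, tool origin 4 mm above the worktop.
- tray: Loose empty steel instrument tray, open box 100 (x) x 90 (y) x 18 mm high, walls and floor 2 mm. Origin: centre of the underside; inner floor 2 mm above it. 0.2 kg.
- cuttings: Bystander: glass Petri dish with leaf cuttings, 87 mm across, 14 mm high. Origin: centre of the underside.
- jar: Bystander: screw-cap culture jar, 66 mm across, 95 mm tall. Origin: centre of the underside.
- felt_pen: Bystander: marker pen lying on the worktop, 135 x 17 mm. Origin: under its middle.
- tweezers: Bystander: steel forceps lying on the worktop, 151 x 28 x 9 mm. Origin: under the middle.
Things that resemble listed ones, but are neither listed nor needed, are in the scene too. Leave any blue look-alike of the link alone.

How it is judged (in metres and radians):
On the way, in this order (a step that is already met when the one before it is completed fails the run):
1. with the fork at the bar and no finger on the link, the link has sprung up at least 6 mm in its holder (z of link in the frame of holder above 0.0165 m and horizontal distance between link and holder below 0.008 m and horizontal distance between tool and link below 0.03 m and contact force between the fingers and link below 0.5 N), for 0.1 s.
2. the tool hangs in its stand again, let go, the link still in its holder (horizontal distance between tool and stand below 0.007 m and height (world z) of tool below 0.008 m and angle between tool's own z axis and vertical below 0.1 rad and contact force between the fingers and tool below 0.5 N and horizontal distance between link and holder below 0.015 m), for 0.1 s.
At the end, for the whole second after the job is handed in: The tool hangs in its stand (within 7 mm, tip under 8 mm above the worktop, upright within 0.1 rad) and the link stands upright (within 0.12 rad) on the floor of the flat-lying tray, within 22 mm of its centre, both at rest and let go (horizontal distance between tool and stand below 0.007 m and height (world z) of tool below 0.008 m and angle between each of tool, tray's own z axis and vertical below 0.1 rad and horizontal distance between link and tray below 0.022 m and z of link in the frame of tray below 0.006 m and angle between link's own z axis and vertical below 0.12 rad and linear speed of each of link, tool below 0.02 m/s); the robot touches nothing.
It fails at once if the tool presses on the link or its bar with more than 8.5 N (contact force between tool and link above 8.5 N).
It fails at once if fingers touch the link before it has sprung up (contact force between the fingers and link above 1 N and horizontal distance between link and holder below 0.02 m and z of link in the frame of holder below 0.0145 m).
It fails at once if the link is let fall into the tray (faster than 0.45 m/s, a fall of over 10 mm) (linear speed of link above 0.45 m/s and contact force between the fingers and link below 0.1 N and horizontal distance between link and tray below 0.08 m).
It fails at once if the link is pressed hard into the tray (over 35 N) (contact force between link and tray above 35 N).
It fails at once if a bystander is moved more than 20 mm (distance of any of jar, felt_pen from where it was at the start of the episode above 0.02 m).
It also fails if it takes over 72 s, if anything falls off the work surface, if the arm or the gripper's body presses on something with over 40 N, if the wrist force passes 120 N, or if a joint passes its speed limit or range.

## Working session

There is one attempt and no reset: what is moved stays moved. The work goes in short steps, Python scripts to look and compute and a tool call to move; the robot and the scene stay as the last step left them, time stands still between calls to the robot, and variables do not carry over. Pictures are saved under pics/ and viewed, at most 10 in all, crops included, and the job is handed in when it is done.

Besides the shell and the picture viewer there is one more tool, called after "Request:" as name(argument=value, ...) on one line, values as JSON. step_arm: Moves the arm, as the interface text tells. Scaled input: -1 to 1 covers 0.3 m each way for a shift and 45 degrees each way for a turn. Its arguments: {"type":"object","properties":{"steps":{"type":"array"}},"required":["steps"]}

```bash
mkdir -p pics; ls; cat > h.py <<'E'
from rig import *
import numpy as np, cv2
def cam(n):
    c=capture(n); c['f']=200/np.tan(np.radians(c['vertical_fov'])/2); return c
def ray(c,u,v,z):
    T=c['world_from_camera']; d=T[:3,:3]@np.array([(u-c['cx'])/c['f'],(v-c['cy'])/c['f'],1]); o=T[:3,3]
    return o+d*(z-o[2])/d[2]
def proj(c,p):
    T=c['world_from_camera']; q=T[:3,:3].T@(np.array(p)-T[:3,3]); return c['cx']+c['f']*q[0]/q[2], c['cy']+c['f']*q[1]/q[2]
E
python3 - <<'E'
from h import *
for n in('top','scene'):
    c=cam(n); cv2.imwrite(f'pics/{n}0.png',c['image'][:,:,::-1]); np.save(n+'.npy',c['image']); print(n,c['f'],c['cx'],c['cy'],c['world_from_camera'].round(3).tolist())
s=read_state(); print(s)
E
```

```text
pics
top 373.1436345062419 321.1236731441551 196.24926776345748 [[0.461, -0.846, 0.266, 0.237], [-0.887, -0.438, 0.143, -0.206], [-0.004, -0.302, -0.953, 1.029], [0.0, 0.0, 0.0, 1.0]]
scene 382.64334363508567 319.81735111584305 203.91499418856765 [[0.537, -0.447, 0.715, -0.223], [-0.843, -0.293, 0.45, -0.559], [0.009, -0.845, -0.535, 0.605], [0.0, 0.0, 0.0, 1.0]]
{'time_s': 0.1, 'joint_positions': array([ 5.55475500e+01,  3.02749838e+01,  8.21489672e+01, -2.90469877e-03,
        6.76914153e+01, -1.02259539e+01]), 'qvel': array([-0.18275347, -0.1535928 , -0.1359342 , -0.06794085,  0.06751591,
       -0.03802873]), 'tau': array([-7.75488606e-04, -4.40988994e+01, -1.77149910e+01,  6.34677010e-02,
        5.33580082e-02, -6.03375065e-05]), 'position': array([0.256052  , 0.56940523, 0.22165553]), 'tcp_rot': array([[-9.11938197e-01,  4.10326106e-01, -1.10041760e-03],
       [ 4.10327464e-01,  9.11936690e-01, -1.68687416e-03],
       [ 3.11342682e-04, -1.98985654e-03, -9.99997972e-01]]), 'force': array([ 0.14724961,  0.10888682, -0.60387028]), 'moment': array([ 0.00280448, -0.04420077,  0.02567644]), 'grasp_force': 0.0, 'opening': 0.9989021704925976}
```

View pics/top0.png

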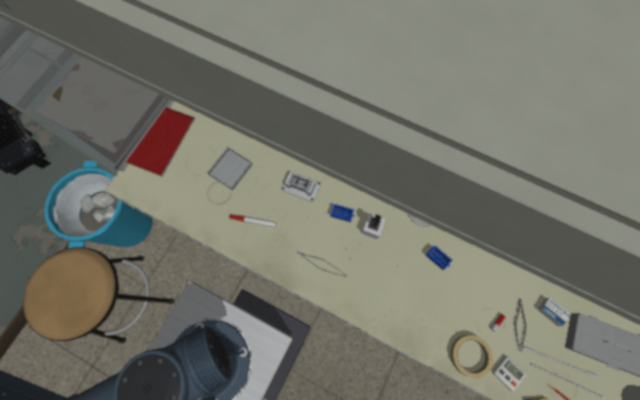

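View pics/scene0.png

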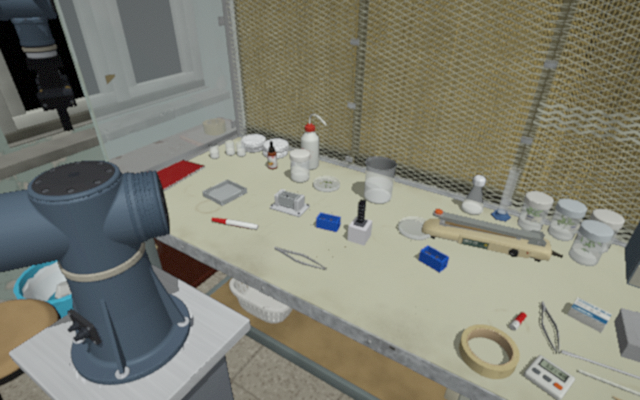

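The top view shows the tray at (230,168), the holder with the link at (300,184), blue look-alikes at (342,213) and (438,257), the stand with the tool at (373,224) and the pen at (252,220). In the scene view the grey link and holder are at (290,202), the stand at (360,230), the tray at (225,191) and the jar at about (378,180). The grey link in the aluminium holder with cheeks fits the description, so I'll confirm it in an enlarged crop.

```bash
python3 - <<'E'
from h import *
t=np.load('top.npy')[150:240,205:395]; s=np.load('scene.npy')[170:250,200:375]
a=cv2.resize(t,(796,377),interpolation=cv2.INTER_CUBIC); 
cv2.imwrite('pics/topc.png',a[:,:,::-1])
b=cv2.resize(s[10:80,60:175],(797,485),interpolation=cv2.INTER_CUBIC); cv2.imwrite('pics/scc.png',b[:,:,::-1])
c=cam('top'); d=cam('scene')
for k,u,v,z in(('tray',230,168,.018),('holder',300,184,.04),('stand',373,226,.046),('pen',252,220,.01),('blue',342,213,.02)): print(k,ray(c,u,v,z).round(3))
for k,u,v,z in(('tray',225,191,.018),('holder',290,200,.04),('stand',360,228,.046),('jar',378,162,.095)): print(k,ray(d,u,v,z).round(3))
E
```

```text
tray [0.474 0.222 0.018]
holder [0.518 0.012 0.04 ]
stand [ 0.501 -0.221  0.046]
pen [0.37  0.087 0.01 ]
blue [ 0.502 -0.129  0.02 ]
tray [0.467 0.215 0.018]
holder [ 0.505 -0.002  0.04 ]
stand [ 0.486 -0.232  0.046]
jar [ 0.757 -0.149  0.095]
```

View pics/topc.png

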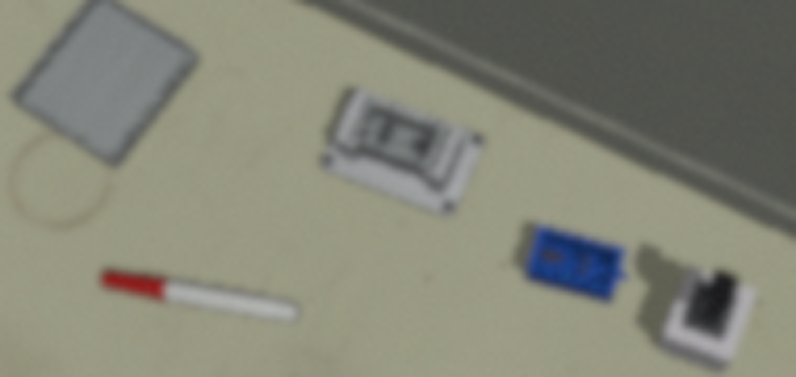

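View pics/scc.png

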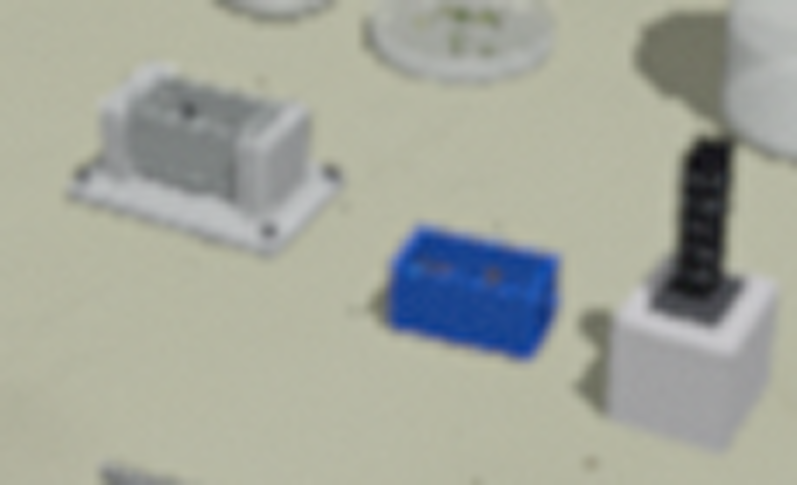

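```bash
python3 - <<'E'
from h import *
out=[]
for n,cs in(('top',[(280,168),(328,202)]),('scene',[(268,184),(310,214)])):
    I=np.mean([capture(n)['image'].astype(float) for _ in range(5)],0); np.save(n+'m.npy',I)
    h=[(x,y) for x,y in (cs[:1])]
    boxes=[cs[0]]+([(325,200)] if n=='top' else [(310,208)])
    row=[]
    for x,y in boxes:
        p=I[y:y+30,x:x+40]; p=cv2.resize(p,(400,300),interpolation=cv2.INTER_LANCZOS4)
        b=cv2.GaussianBlur(p,(0,0),12); p=p+1.5*(p-b); lo,hi=np.percentile(p,1),np.percentile(p,99)
        row.append(np.clip((p-lo)/(hi-lo)*255,0,255).astype(np.uint8))
    out.append(np.hstack(row))
cv2.imwrite('pics/zoom.png',np.vstack(out)[:,:,::-1])
E
```

```text
(no output)
```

View pics/zoom.png

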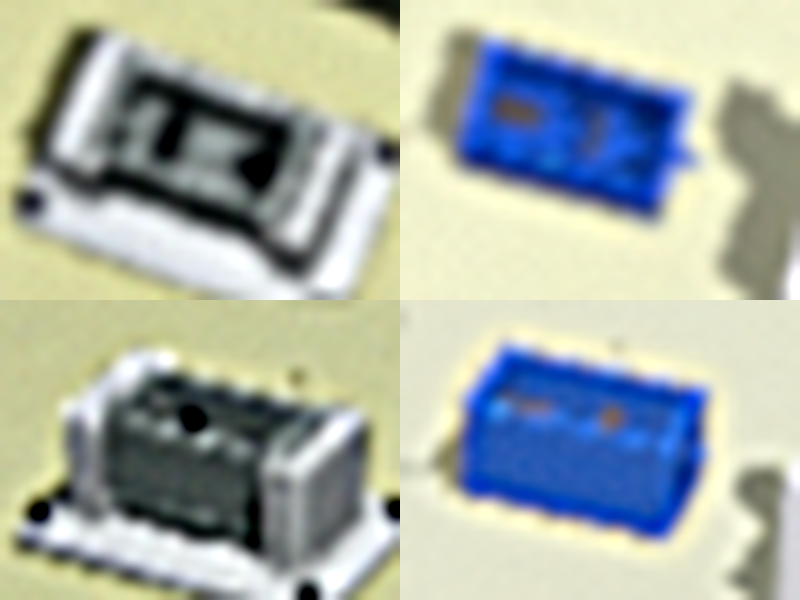

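```bash
python3 - <<'E'
from h import *
c=cam('top'); d=cam('scene')
R=lambda k,c,u,v,z: print(k,(ray(c,u,v,z)*1000).round(1))
for u,v in((282.8,188.2),(311.9,199.4),(318.8,183.4)): R('screw',c,u,v,.008)
for u,v in((288,178.5),(312.5,187.5)): R('cheek',c,u,v,.044)
R('collar',c,297.7,181.8,.035)
R('dark right',c,306.5,184.5,.02)
for u,v in((271.9,205.2),(298.8,213.4),(307.4,205)): R('screw s',d,u,v,.008)
R('collar s',d,287.3,195.8,.035)
# stand top face (white) & tray
I=np.load('topm.npy').astype(np.uint8)
def rect(m,z,name,cc):
    n,l,s,ct=cv2.connectedComponentsWithStats(m.astype(np.uint8)); 
    i=1+np.argmax(s[1:,4]); cn=cv2.findContours((l==i).astype(np.uint8),0,1)[0][0]
    b=cv2.boxPoints(cv2.minAreaRect(cn)); P=np.array([ray(cc,*p,z) for p in b])*1000; print(name,P[:,:2].round(0).tolist(),P.mean(0).round(1),b.round(1).tolist())
h=cv2.cvtColor(I,cv2.COLOR_RGB2HSV).astype(int)
for p in((230,168),(373,232),(374,222),(240,190),(292,178),(378,228)): print(p,I[p[1],p[0]],h[p[1],p[0]])
E
```

```text
screw [493.1  57.    8. ]
screw [501.8 -33.6   8. ]
screw [554.  -28.7   8. ]
cheek [515.9  48.8  44. ]
cheek [524.  -24.9  44. ]
collar [522.4  21.9  35. ]
dark right [531.1  -1.   20. ]
screw s [494.2  56.9   8. ]
screw s [501.9 -33.    8. ]
screw s [551.6 -28.6   8. ]
collar s [525.7  23.5  35. ]
(230, 168) [128 133 132] [ 84  10 133]
(373, 232) [168 166 169] [140   5 169]
(374, 222) [33 34 36] [110  21  36]
(240, 190) [152 153 130] [ 31  38 153]
(292, 178) [102 105 104] [ 80   7 105]
(378, 228) [123 123 126] [120   6 126]
```

The collar is the thin dark mark at scene (287,196). It lies 8–9 mm to world +y of the holder centre (0.523, 0.014), with yaw about 5.3°. So the holed cheek is the left one and the push goes toward world −y. Next I'll zoom in on the stand and measure the tray by mask.

```bash
python3 - <<'E'
from h import *
c=cam('top')
row=[]
for n,(x,y) in(('top',(352,204)),('scene',(340,196))):
    I=np.load(n+'m.npy'); p=cv2.resize(I[y:y+50,x:x+40],(400,500),interpolation=cv2.INTER_LANCZOS4)
    row.append(np.clip(p*1.3,0,255).astype(np.uint8))
cv2.imwrite('pics/stand.png',np.hstack(row)[:,:,::-1])
for n,z0 in(('top',(195,140,260,195)),('scene',(195,170,255,210))):
    cc=cam(n); I=np.load(n+'m.npy').astype(np.uint8); h=cv2.cvtColor(I,cv2.COLOR_RGB2HSV)
    m=np.zeros(h.shape[:2],np.uint8); x0,y0,x1,y1=z0; m[y0:y1,x0:x1]=(h[y0:y1,x0:x1,1]<24)
    k,l,s,ct=cv2.connectedComponentsWithStats(m); i=1+np.argmax(s[1:,4]); cn=max(cv2.findContours((l==i).astype(np.uint8),0,1)[0],key=len)
    ap=cv2.approxPolyDP(cn,4,True)[:,0]; print(n,s[i],ct[i],[ (p.tolist(),(ray(cc,*p,.018)[:2]*1000).round(0).tolist()) for p in ap], ray(cc,*ct[i],.014).round(4))
E
```

```text
top [ 208  147   44   43 1047] [229.69818529 167.92454632] [([227, 147], [527.0, 265.0]), ([208, 173], [431.0, 270.0]), ([232, 189], [422.0, 182.0]), ([251, 162], [518.0, 177.0])] [0.4748 0.2242 0.014 ]
scene [202 179  45  27 723] [224.38174274 191.77178423] [([246, 188], [516.0, 174.0]), ([227, 179], [526.0, 263.0]), ([202, 193], [421.0, 264.0]), ([223, 205], [407.0, 163.0]), ([246, 193], [493.0, 154.0])] [0.4676 0.2183 0.014 ]
```

View pics/stand.png

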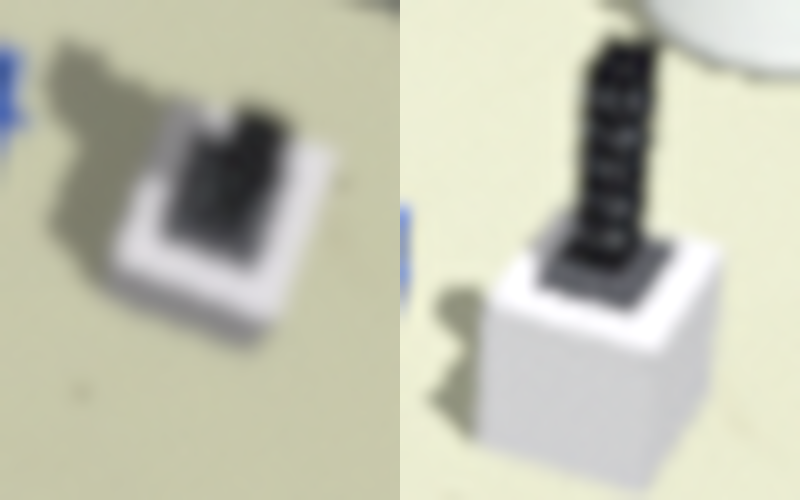

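The top view shows the stand's top face at zoom corners (113,255), (275,315), (338,150) and (180,100). The scene view shows it at (90,300), (260,345), (320,245) and (160,215), with the black handle standing upright on it.

```bash
python3 - <<'E'
from h import *
c=cam('top'); d=cam('scene')
for cc,x,y,Q in((c,352,204,[(113,255),(275,315),(338,150),(180,100)]),(d,340,196,[(90,300),(260,345),(320,245),(160,215)])):
    P=np.array([ray(cc,x+u/10-.45,y+v/10-.45,.046) for u,v in Q])[:,:2]*1000
    print(P.round(0).tolist(),P.mean(0).round(1))
    for a,b,w in((0,1,'-y side'),(3,2,'-y'),(1,2,'x'),(0,3,'x')): 
        v=P[b]-P[a]; print(w,np.hypot(*v).round(1),np.degrees(np.arctan2(v[1],v[0])).round(1))
print((ray(c,352+26.2-.45,204+11.5-.45,.113)*1000).round(1),(ray(d,340+22.8-.45,196+4.8-.45,.113)*1000).round(1))
E
```

```text
[[481.0, -201.0], [486.0, -246.0], [536.0, -242.0], [529.0, -198.0]] [ 508.  -221.8]
-y side 45.8 -83.5
-y 44.5 -80.9
x 49.3 4.5
x 47.3 2.9
[[479.0, -203.0], [486.0, -247.0], [533.0, -240.0], [523.0, -200.0]] [ 505.1 -222.4]
-y side 44.9 -82.0
-y 42.2 -75.7
x 47.9 8.0
x 43.4 4.1
[ 514.7 -218.9  113. ] [ 506.7 -222.3  113. ]
```

```bash
cat >> h.py <<'E'
from scipy.spatial.transform import Rotation as Ro
def yawR(a):
    a=np.radians(a); return np.array([[-np.cos(a),-np.sin(a),0],[-np.sin(a),np.cos(a),0],[0,0,-1.]])
def go(p,yaw=None):
    s=read_state(); R=s['tcp_rot']; q=R.T@(np.array(p)-s['position'])/.3
    w=np.zeros(3) if yaw is None else Ro.from_matrix(R.T@yawR(yaw)).as_rotvec()/np.radians(45)
    print(q.round(4),w.round(4),'pos',s['position'].round(4),'F',s['force'].round(2),'open',round(s['opening'],3),'g',round(s['grasp_force'],1),'t',round(s['time_s'],2))
E
python3 -c "
from h import *
go([.36,.30,.22],6)"
```

```text
[-0.6842 -0.679   0.0085] [ 0.     -0.     -0.6716] pos [0.2564 0.57   0.2226] F [-0.1   0.21 -0.09] open 0.995 g 0.0 t 1.05
```

Request:
step_arm(steps=[[-0.684,-0.679,0.008,0,0,-0.672,-1],[-0.684,-0.679,0.008,0,0,-0.672,-1],[-0.684,-0.679,0.008,0,0,-0.672,-1],[-0.684,-0.679,0.008,0,0,-0.672,-1],[-0.684,-0.679,0.008,0,0,-0.672,-1],[-0.684,-0.679,0.008,0,0,-0.672,-1],[-0.684,-0.679,0.008,0,0,-0.672,-1],[-0.684,-0.679,0.008,0,0,-0.672,-1]])

```text
time_s: 1.72
position: [0.3617, 0.2949, 0.2202]
tcp_rot: [[-0.995, -0.099, 0.0], [-0.099, 0.995, -0.003], [-0.0, -0.003, -1.0]]
force: [-0.7, 1.0, 0.3]
opening: 0.999
grasp_force: 0.0
```

Request:
step_arm(steps=[[-0.2,-1,0.05,0,0,0,-1],[-0.2,-1,0.05,0,0,0,-1],[-0.2,-1,0.05,0,0,0,-1],[-0.2,-1,0.05,0,0,0,-1],[-0.2,-1,0.05,0,0,0,-1],[-0.2,-1,0.05,0,0,0,-1],[-0.2,-1,0.05,0,0,0,-1],[-0.2,-1,0.05,0,0,0,-1]])

```text
time_s: 2.38
position: [0.454, 0.0035, 0.2055]
tcp_rot: [[-0.995, -0.101, 0.004], [-0.101, 0.995, -0.002], [-0.004, -0.003, -1.0]]
force: [0.4, 0.6, 0.8]
opening: 0.999
grasp_force: 0.0
```

```bash
python3 -c "
from h import *
go([.507,-.222,.18],6)"
```

```text
[-0.0994 -0.7653  0.0873] [-0.0034  0.0045 -0.0043] pos [0.454  0.0035 0.2055] F [0.4  0.57 0.77] open 0.999 g 0.0 t 2.38
```

Request:
step_arm(steps=[[-0.1,-0.765,0.087,-0.003,0.004,-0.004,-1],[-0.1,-0.765,0.087,-0.003,0.004,-0.004,-1],[-0.1,-0.765,0.087,-0.003,0.004,-0.004,-1],[-0.1,-0.765,0.087,-0.003,0.004,-0.004,-1],[-0.1,-0.765,0.087,-0.003,0.004,-0.004,-1],[-0.1,-0.765,0.087,-0.003,0.004,-0.004,-1],[-0.1,-0.765,0.087,-0.003,0.004,-0.004,-1],[-0.1,-0.765,0.087,-0.003,0.004,-0.004,-1]])

```text
time_s: 3.05
position: [0.5053, -0.2181, 0.1786]
tcp_rot: [[-0.994, -0.106, -0.004], [-0.106, 0.994, 0.003], [0.003, 0.003, -1.0]]
force: [-0.4, 0.9, -0.3]
opening: 1.001
grasp_force: 0.0
```

```bash
python3 -c "
from h import *
go([.507,-.222,.072],6)"
```

```text
[-0.0055 -0.0147  0.3554] [ 0.0039 -0.0041  0.0013] pos [ 0.5053 -0.2181  0.1786] F [-0.39  0.87 -0.34] open 1.001 g 0.0 t 3.05
```

Request:
step_arm(steps=[[-0.004,-0.012,0.15,0,0,0,-1],[-0.004,-0.012,0.3,0,0,0,-1],[-0.004,-0.012,0.355,0,0,0,-1],[-0.004,-0.012,0.355,0,0,0,-1],[-0.004,-0.012,0.355,0,0,0,-1],[-0.004,-0.012,0.355,0,0,0,-1]])

```text
time_s: 3.55
position: [0.5071, -0.2198, 0.074]
tcp_rot: [[-0.994, -0.109, -0.002], [-0.109, 0.994, 0.001], [0.002, 0.001, -1.0]]
force: [1.0, -0.1, -0.4]
opening: 1.001
grasp_force: 0.0
```

```bash
python3 -c "
from h import *
go([.507,-.222,.072],6)
I=np.vstack([0*0+cv2.resize(cam(n)['image'][y:y+70,x:x+100],(500,350),interpolation=cv2.INTER_CUBIC) for n,x,y in(('top',320,170),('scene',310,170))])
cv2.imwrite('pics/g.png',cv2.resize(I,None,fx=.85,fy=.85)[:,:,::-1])"
```

```text
[ 0.0013 -0.0072  0.0066] [ 0.0014 -0.002   0.0062] pos [ 0.5071 -0.2198  0.074 ] F [ 0.99 -0.06 -0.37] open 1.001 g 0.0 t 3.55
```

View pics/g.png

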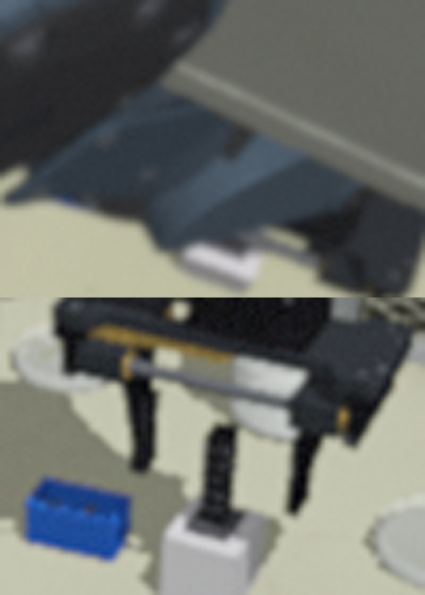

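The handle stands between the open fingers, at about (220,465) in the lower crop, so I'm closing.

Request:
step_arm(steps=[[0.001,-0.005,0.005,0,0,0.004,0],[0.001,-0.005,0.005,0,0,0.004,0.3],[0.001,-0.005,0.005,0,0,0.004,0.5],[0.001,-0.005,0.005,0,0,0.004,0.7],[0.001,-0.005,0.005,0,0,0.004,1],[0.001,-0.005,0.005,0,0,0.004,1],[0.001,-0.005,0.005,0,0,0.004,1],[0.001,-0.005,0.005,0,0,0.004,1]])

```text
time_s: 4.32
position: [0.506, -0.2219, 0.071]
tcp_rot: [[-0.994, -0.105, -0.004], [-0.105, 0.994, 0.002], [0.003, 0.002, -1.0]]
force: [0.3, -0.5, -0.0]
opening: 0.477
grasp_force: 0.0
```

Request:
step_arm(steps=[[0,0,0,0,0,0,1],[0,0,0,0,0,0,1]])

```text
time_s: 4.48
position: [0.506, -0.2219, 0.0709]
tcp_rot: [[-0.994, -0.105, -0.004], [-0.105, 0.994, 0.002], [0.003, 0.002, -1.0]]
force: [0.5, -0.2, 0.2]
opening: 0.325
grasp_force: 0.0
```

Request:
step_arm(steps=[[0,0,0,0,0,0,1],[0,0,0,0,0,0,1],[0,0,0,0,0,0,1],[0,0,0,0,0,0,1],[0,0,0,0,0,0,1]])

```text
time_s: 4.9
position: [0.5059, -0.2219, 0.0709]
tcp_rot: [[-0.994, -0.105, -0.004], [-0.105, 0.994, 0.002], [0.003, 0.002, -1.0]]
force: [0.1, 0.1, -0.7]
opening: 0.181
grasp_force: 30.0
```

Request:
step_arm(steps=[[0,0,-0.05,0,0,0,1],[0,0,-0.15,0,0,0,1],[0,0,-0.25,0,0,0,1],[0,0,-0.32,0,0,0,1],[0,0,-0.32,0,0,0,1],[0,0,-0.32,0,0,0,1]])

```text
time_s: 5.4
position: [0.5069, -0.2225, 0.1681]
tcp_rot: [[-0.994, -0.105, -0.001], [-0.105, 0.994, 0.0], [0.001, 0.0, -1.0]]
force: [0.4, -0.1, -0.7]
opening: 0.181
grasp_force: 30.0
```

```bash
python3 -c "
from h import *
go([.521,.035,.145],5.25)"
```

```text
[-0.1367  0.8487  0.0772] [ 0.0005 -0.0012  0.0171] pos [ 0.5069 -0.2225  0.1681] F [ 0.39 -0.15 -0.68] open 0.181 g 30.0 t 5.4
```

Request:
step_arm(steps=[[-0.137,0.849,0.077,0,-0.001,0.017,1],[-0.137,0.849,0.077,0,-0.001,0.017,1],[-0.137,0.849,0.077,0,-0.001,0.017,1],[-0.137,0.849,0.077,0,-0.001,0.017,1],[-0.137,0.849,0.077,0,-0.001,0.017,1],[-0.137,0.849,0.077,0,-0.001,0.017,1],[-0.137,0.849,0.077,0,-0.001,0.017,1],[-0.137,0.849,0.077,0,-0.001,0.017,1]])

```text
time_s: 6.07
position: [0.5184, 0.0386, 0.1425]
tcp_rot: [[-0.995, -0.097, -0.007], [-0.097, 0.995, 0.003], [0.007, 0.004, -1.0]]
force: [0.1, -0.6, -0.9]
opening: 0.181
grasp_force: 30.0
```

Request:
step_arm(steps=[[0,0,0,0,0,0,1],[0,0,0,0,0,0,1]])

```text
time_s: 6.23
position: [0.5204, 0.0343, 0.1438]
tcp_rot: [[-0.996, -0.091, -0.004], [-0.091, 0.996, 0.002], [0.003, 0.002, -1.0]]
force: [-1.0, -0.5, -0.5]
opening: 0.181
grasp_force: 30.0
```

```bash
python3 -c "
from h import *
go([.521,.035,.145],5.25)
I=np.mean([capture('scene')['image'].astype(float) for _ in range(4)],0); np.save('s2.npy',I)
d=cam('scene'); print(proj(d,[.521,.035,.078]),proj(d,[.521,.035,.031]))
p=cv2.resize(I[155:215,255:325],(700,600),interpolation=cv2.INTER_LANCZOS4)
cv2.imwrite('pics/s2.png',np.clip(p*1.4,0,255).astype(np.uint8)[:,:,::-1])"
```

```text
[-0.0023  0.0022 -0.0041] [ 0.0024 -0.0044 -0.0011] pos [0.5204 0.0343 0.1438] F [-1.   -0.47 -0.51] open 0.181 g 30.0 t 6.23
(np.float64(282.48157036974345), np.float64(182.33375799522054)) (np.float64(283.189680577085), np.float64(196.55792113204507))
```

View pics/s2.png

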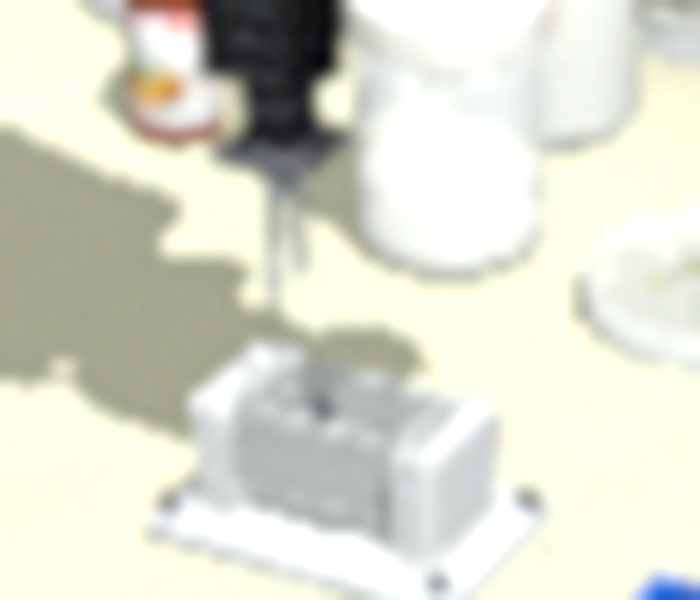

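The prong tips are at about zoom (270,305) for the near one and (300,268) for the far one. The collar is the dark spot at (320,405), and the fork hangs straight.

```bash
python3 - <<'E'
from h import *
d=cam('scene'); s=read_state(); R=s['tcp_rot']; p=s['position']; print(p.round(4), R.round(3).tolist())
for u,v in((281.55,185.05),(284.55,181.35)): print('tip',(ray(d,u,v,.0768)*1000).round(1))
o=p+R@[0,0,.067]; print('pred',(o*1000).round(1))
for x in(-.0065,.0065): print(proj(d,o+R@[x,0,0]))
# line fit of collar
h0=np.array([.5233,.0142,0]); print('bar pts',[ (y,np.round(proj(d,h0+[-.0915*y,.9958*y,.031]),1).tolist()) for y in(.005,.0085,.012,.021)])
# top view: prongs visible?
c=cam('top'); print('top proj',np.round(proj(c,o),1),np.round(proj(c,o-R@[0,0,.1]),1)); 
E
```

```text
[0.5206 0.0344 0.1445] [[-0.996, -0.09, -0.002], [-0.09, 0.996, 0.002], [0.002, 0.002, -1.0]]
tip [508.8  29.1  76.8]
tip [530.5  34.9  76.8]
pred [520.5  34.5  77.5]
(np.float64(283.7263641870136), np.float64(181.63271434031697))
(np.float64(281.27396389577484), np.float64(183.60036190096693))
bar pts [(0.005, [288.0, 197.8]), (0.0085, [286.9, 197.5]), (0.012, [285.9, 197.3]), (0.021, [283.2, 196.5])]
top proj [292.3 175.1] [289.3 160.6]
```

Request:
step_arm(steps=[[-0.004,-0.001,0.04,0,0,0,1],[-0.004,-0.001,0.08,0,0,0,1],[-0.004,-0.001,0.098,0,0,0,1],[-0.004,-0.001,0.098,0,0,0,1],[-0.004,-0.001,0.098,0,0,0,1]])

```text
time_s: 7.0
position: [0.5215, 0.0353, 0.1149]
tcp_rot: [[-0.996, -0.091, -0.003], [-0.091, 0.996, 0.002], [0.003, 0.002, -1.0]]
force: [0.7, -0.3, -0.7]
opening: 0.185
grasp_force: 30.0
```

```bash
python3 -c "
from h import *
go([.5218,.0345,.115],5.25)
row=[]
for n,x,y in(('scene',262,175),('top',278,160)):
    I=np.mean([capture(n)['image'].astype(float) for _ in range(5)],0); np.save(n+'3.npy',I)
    p=cv2.resize(I[y:y+42,x:x+50],(400,336),interpolation=cv2.INTER_LANCZOS4); b=cv2.GaussianBlur(p,(0,0),10); row.append(np.clip(1.2*(p+1.*(p-b)),0,255).astype(np.uint8))
cv2.imwrite('pics/s3.png',np.hstack(row)[:,:,::-1])"
```

```text
[-0.0009 -0.0027 -0.0003] [ 0.0031 -0.0039 -0.0003] pos [0.5215 0.0353 0.1149] F [ 0.65 -0.29 -0.7 ] open 0.185 g 30.0 t 7.0
```

View pics/s3.png

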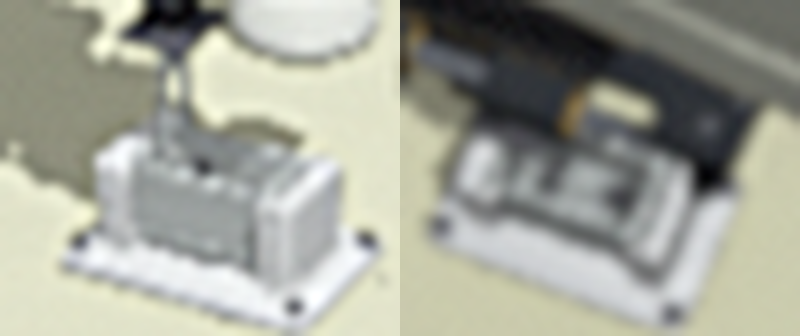

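The fork now hovers just above the link on the +y side of the collar, with its near prong tip at left crop (160,165) and the collar at (205,167). I'll descend gently in small steps.

Request:
step_arm(steps=[[-0.002,-0.007,0.01,0,0,0,1],[-0.002,-0.007,0.02,0,0,0,1],[-0.002,-0.007,0.03,0,0,0,1],[-0.002,-0.007,0.037,0,0,0,1],[-0.002,-0.007,0.037,0,0,0,1]])

```text
time_s: 7.92
position: [0.5219, 0.0335, 0.1032]
tcp_rot: [[-0.996, -0.091, -0.004], [-0.091, 0.996, 0.002], [0.004, 0.003, -1.0]]
force: [-0.4, -0.4, -1.1]
opening: 0.179
grasp_force: 30.0
```

Request:
step_arm(steps=[[0,0,0.004,0,0,0,1],[0,0,0.008,0,0,0,1],[0,0,0.008,0,0,0,1]])

```text
time_s: 8.17
position: [0.5223, 0.0334, 0.1013]
tcp_rot: [[-0.996, -0.092, -0.003], [-0.092, 0.996, 0.002], [0.003, 0.002, -1.0]]
force: [0.1, 0.4, -1.2]
opening: 0.181
grasp_force: 30.0
```

Request:
step_arm(steps=[[0,0,0.003,0,0,0,1],[0,0,0.006,0,0,0,1],[0,0,0.006,0,0,0,1]])

```text
time_s: 8.42
position: [0.5223, 0.0334, 0.0996]
tcp_rot: [[-0.996, -0.092, -0.003], [-0.092, 0.996, 0.002], [0.003, 0.002, -1.0]]
force: [-0.7, -0.1, -0.3]
opening: 0.181
grasp_force: 30.0
```

Request:
step_arm(steps=[[0,0,0.003,0,0,0,1],[0,0,0.006,0,0,0,1],[0,0,0.006,0,0,0,1]])

```text
time_s: 8.67
position: [0.5223, 0.0334, 0.0978]
tcp_rot: [[-0.996, -0.091, -0.003], [-0.091, 0.996, 0.002], [0.003, 0.002, -1.0]]
force: [-0.7, 0.2, -0.9]
opening: 0.183
grasp_force: 30.0
```

Request:
step_arm(steps=[[0,0,0.004,0,0,0,1],[0,0,0.009,0,0,0,1],[0,0,0.009,0,0,0,1]])

```text
time_s: 8.92
position: [0.5222, 0.0334, 0.0949]
tcp_rot: [[-0.996, -0.092, -0.003], [-0.092, 0.996, 0.002], [0.003, 0.002, -1.0]]
force: [-0.2, -0.2, 0.2]
opening: 0.184
grasp_force: 30.0
```

Request:
step_arm(steps=[[0,0,0.004,0,0,0,1],[0,0,0.009,0,0,0,1],[0,0,0.009,0,0,0,1]])

```text
time_s: 9.17
position: [0.5221, 0.0335, 0.0922]
tcp_rot: [[-0.996, -0.092, -0.003], [-0.092, 0.996, 0.002], [0.003, 0.002, -1.0]]
force: [0.1, 1.0, -0.9]
opening: 0.179
grasp_force: 30.0
```

Request:
step_arm(steps=[[0,-0.003,0,0,0,0,1],[0,-0.006,0,0,0,0,1],[0,-0.006,0,0,0,0,1]])

```text
time_s: 9.42
position: [0.5226, 0.0314, 0.0925]
tcp_rot: [[-0.996, -0.091, -0.002], [-0.091, 0.996, 0.002], [0.002, 0.002, -1.0]]
force: [0.5, -0.2, -0.5]
opening: 0.182
grasp_force: 30.0
```

Request:
step_arm(steps=[[0,-0.003,0,0,0,0,1],[0,-0.006,0,0,0,0,1],[0,-0.006,0,0,0,0,1]])

```text
time_s: 9.67
position: [0.5227, 0.0297, 0.0925]
tcp_rot: [[-0.996, -0.091, -0.002], [-0.091, 0.996, 0.002], [0.002, 0.002, -1.0]]
force: [0.3, -0.3, -1.1]
opening: 0.18
grasp_force: 30.0
```

Request:
step_arm(steps=[[0,-0.003,0,0,0,0,1],[0,-0.006,0,0,0,0,1],[0,-0.006,0,0,0,0,1]])

```text
time_s: 9.92
position: [0.5227, 0.0282, 0.0924]
tcp_rot: [[-0.996, -0.091, -0.003], [-0.091, 0.996, 0.003], [0.003, 0.003, -1.0]]
force: [0.1, 1.1, -1.2]
opening: 0.181
grasp_force: 30.0
```

Request:
step_arm(steps=[[0,-0.003,0,0,0,0,1],[0,-0.003,0,0,0,0,1]])

```text
time_s: 10.08
position: [0.5227, 0.0274, 0.0925]
tcp_rot: [[-0.996, -0.091, -0.003], [-0.091, 0.996, 0.003], [0.003, 0.003, -1.0]]
force: [-0.2, 2.4, 0.1]
opening: 0.18
grasp_force: 30.0
```

Request:
step_arm(steps=[[0,-0.003,0,0,0,0,1],[0,-0.003,0,0,0,0,1]])

```text
time_s: 10.25
position: [0.5228, 0.0264, 0.0925]
tcp_rot: [[-0.996, -0.091, -0.003], [-0.091, 0.996, 0.002], [0.003, 0.003, -1.0]]
force: [-0.8, 1.7, -0.0]
opening: 0.183
grasp_force: 30.0
```

Request:
step_arm(steps=[[0,-0.003,0,0,0,0,1],[0,-0.003,0,0,0,0,1]])

```text
time_s: 10.42
position: [0.5229, 0.0255, 0.0925]
tcp_rot: [[-0.996, -0.091, -0.003], [-0.091, 0.996, 0.002], [0.003, 0.003, -1.0]]
force: [-0.4, 2.2, 0.1]
opening: 0.183
grasp_force: 30.0
```

Request:
step_arm(steps=[[0,-0.003,0,0,0,0,1],[0,-0.003,0,0,0,0,1]])

```text
time_s: 10.58
position: [0.523, 0.0245, 0.0924]
tcp_rot: [[-0.996, -0.091, -0.003], [-0.091, 0.996, 0.002], [0.003, 0.003, -1.0]]
force: [0.6, 3.0, 0.2]
opening: 0.182
grasp_force: 30.0
```

Request:
step_arm(steps=[[0,-0.002,0,0,0,0,1],[0,-0.002,0,0,0,0,1]])

```text
time_s: 10.75
position: [0.523, 0.024, 0.0924]
tcp_rot: [[-0.996, -0.091, -0.003], [-0.091, 0.996, 0.002], [0.003, 0.003, -1.0]]
force: [-0.8, 4.0, -0.9]
opening: 0.181
grasp_force: 30.0
```

Request:
step_arm(steps=[[0,-0.0015,0,0,0,0,1],[0,-0.0015,0,0,0,0,1]])

```text
time_s: 10.92
position: [0.5231, 0.0235, 0.0924]
tcp_rot: [[-0.996, -0.091, -0.003], [-0.091, 0.996, 0.002], [0.003, 0.003, -1.0]]
force: [-0.5, 3.6, 0.2]
opening: 0.178
grasp_force: 30.0
```

```bash
cat > chk.py <<'E'
from h import *
I=capture('scene')['image'].astype(float); B=np.load('scene3.npy'); A=np.load('scenem.npy')
r=np.s_[188:208,279:296]
print('d3',abs(I-B)[r].mean().round(2),'d0',abs(I-A)[r].mean().round(2), 'ref',abs(B-A)[r].mean().round(2)); s=read_state(); print(s['time_s'],s['position'].round(4),s['force'].round(1))
E
python3 chk.py
```

```text
d3 11.92 d0 20.84 ref 15.16
10.9667 [0.5231 0.0235 0.0924] [-1.6  3.2 -0.7]
```

Request:
step_arm(steps=[[0,-0.0015,0,0,0,0,1],[0,-0.0015,0,0,0,0,1]])

```text
time_s: 11.13
position: [0.5231, 0.0234, 0.0924]
tcp_rot: [[-0.996, -0.091, -0.003], [-0.091, 0.996, 0.003], [0.003, 0.003, -1.0]]
force: [-0.8, 5.8, -0.4]
opening: 0.183
grasp_force: 30.0
```

```bash
python3 chk.py
```

```text
d3 12.08 d0 20.99 ref 15.16
11.1833 [0.5231 0.0234 0.0924] [-0.3  4.9 -0.9]
```

```bash
python3 - <<'E'
from h import *
I=capture('scene')['image'].astype(float).mean(2); B=np.load('scene3.npy').mean(2); A=np.load('scenem.npy').mean(2)
for n,X in(('A',A),('B',B),('I',I)): print(n,X[186:214,288:292].mean(1).round(0).astype(int).tolist())
s=read_state(); print(s['force'].round(1),s['position'].round(4))
E
```

```text
A [175, 176, 176, 177, 177, 172, 153, 132, 124, 121, 124, 139, 141, 131, 126, 127, 127, 128, 127, 130, 127, 128, 161, 185, 189, 188, 182, 164]
B [182, 183, 182, 169, 140, 116, 111, 112, 111, 108, 116, 139, 146, 137, 132, 132, 133, 133, 133, 136, 133, 134, 168, 191, 196, 194, 188, 170]
I [50, 84, 110, 127, 127, 116, 109, 102, 93, 111, 141, 144, 135, 133, 133, 134, 134, 134, 137, 127, 113, 133, 176, 195, 196, 195, 188, 170]
[-0.7  4.9 -0.5] [0.5231 0.0234 0.0924]
```

Request:
step_arm(steps=[[0,0.003,0,0,0,0,1],[0,0.003,0,0,0,0,1]])

```text
time_s: 11.4
position: [0.5231, 0.024, 0.0924]
tcp_rot: [[-0.996, -0.092, -0.003], [-0.092, 0.996, 0.002], [0.003, 0.002, -1.0]]
force: [-0.2, 3.5, -0.5]
opening: 0.182
grasp_force: 30.0
```

```bash
cat > rise.py <<'E'
from h import *
I=np.mean([capture('scene')['image'] for _ in range(3)],0).mean(2); B=np.load('scene3.npy').mean(2)
from scipy.ndimage import shift
for lo,hi in((195,205),(195,203),(197,207)):
  e=[(np.var((shift(B,(-d,0),order=3)-I)[lo:hi,284:294]),d) for d in np.arange(-.5,4,.1)]; print('up px %.1f'%min(e)[1], min(e)[0].round(1),end='; ')
s=read_state(); print(s['time_s'],s['force'].round(1),s['position'].round(4)); print(I[186:214,288:292].mean(1).round(0).astype(int).tolist())
E
python3 rise.py
```

```text
up px 1.4 51.2; up px 1.4 55.8; up px 0.6 49.6; 11.55 [-0.3  3.7 -0.3] [0.5231 0.0238 0.0924]
[52, 83, 112, 131, 131, 115, 106, 101, 95, 113, 141, 144, 135, 132, 133, 134, 133, 134, 136, 127, 113, 132, 176, 195, 197, 195, 188, 170]
```

```bash
python3 - <<'E'
from h import *
row=[]
for X in(np.load('scene3.npy'),np.mean([capture('scene')['image'].astype(float) for _ in range(3)],0)):
    p=cv2.resize(X[180:220,265:315],(400,320),interpolation=cv2.INTER_LANCZOS4); b=cv2.GaussianBlur(p,(0,0),10); row.append(np.clip(1.2*(p+1.*(p-b)),0,255).astype(np.uint8))
cv2.imwrite('pics/s4.png',np.hstack(row)[:,:,::-1])
E
```

```text
(no output)
```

View pics/s4.png

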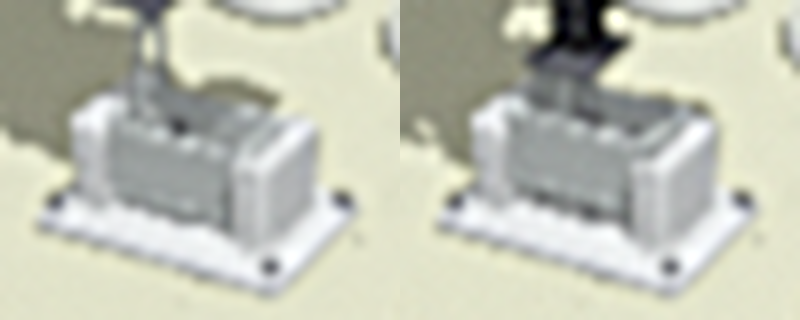

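The link has risen evenly: its top edge is about 2 px higher and a dark gap shows beneath it, which is about 7 mm. I'll back off and lift the fork straight out.

Request:
step_arm(steps=[[0,0.005,0,0,0,0,1],[0,0.01,0,0,0,0,1],[0,0.014,0,0,0,0,1],[0,0.014,0,0,0,0,1]])

```text
time_s: 12.03
position: [0.5233, 0.0277, 0.0926]
tcp_rot: [[-0.996, -0.092, -0.002], [-0.092, 0.996, 0.001], [0.001, 0.001, -1.0]]
force: [-0.8, 0.2, -1.0]
opening: 0.184
grasp_force: 30.0
```

Request:
step_arm(steps=[[0,0,-0.01,0,0,0,1],[0,0,-0.03,0,0,0,1],[0,0,-0.06,0,0,0,1],[0,0,-0.09,0,0,0,1],[0,0,-0.18,0,0,0,1],[0,0,-0.27,0,0,0,1],[0,0,-0.27,0,0,0,1]])

```text
time_s: 12.62
position: [0.5268, 0.0274, 0.1791]
tcp_rot: [[-0.996, -0.092, 0.009], [-0.092, 0.996, 0.0], [-0.009, -0.001, -1.0]]
force: [0.9, 0.1, 0.2]
opening: 0.186
grasp_force: 30.0
```

```bash
python3 rise.py; python3 -c "
from h import *
go([.506,-.222,.165],6)"
```

```text
up px 1.6 40.1; up px 1.7 40.7; up px 0.7 49.3; 12.7667 [-0.8 -0.6 -1.4] [0.523  0.0279 0.1742]
[118, 112, 114, 126, 143, 142, 132, 121, 112, 123, 143, 143, 133, 131, 132, 132, 132, 132, 135, 125, 112, 131, 174, 193, 195, 194, 187, 169]
[ 0.1326 -0.8243  0.0291] [ 0.0025 -0.0016 -0.0167] pos [0.523  0.0279 0.1742] F [-0.82 -0.61 -1.4 ] open 0.18 g 30.0 t 12.77
```

Request:
step_arm(steps=[[0.133,-0.824,0.029,0.002,-0.002,-0.017,1],[0.133,-0.824,0.029,0.002,-0.002,-0.017,1],[0.133,-0.824,0.029,0.002,-0.002,-0.017,1],[0.133,-0.824,0.029,0.002,-0.002,-0.017,1],[0.133,-0.824,0.029,0.002,-0.002,-0.017,1],[0.133,-0.824,0.029,0.002,-0.002,-0.017,1],[0.133,-0.824,0.029,0.002,-0.002,-0.017,1],[0.133,-0.824,0.029,0.002,-0.002,-0.017,1]])

```text
time_s: 13.43
position: [0.5049, -0.2241, 0.1629]
tcp_rot: [[-0.995, -0.1, -0.003], [-0.1, 0.995, 0.002], [0.003, 0.002, -1.0]]
force: [-1.4, 1.3, -1.0]
opening: 0.182
grasp_force: 30.0
```

Request:
step_arm(steps=[[0,0,0,0,0,0,1],[0,0,0,0,0,0,1],[0,0,0,0,0,0,1]])

```text
time_s: 13.68
position: [0.5055, -0.22, 0.1639]
tcp_rot: [[-0.994, -0.107, -0.002], [-0.107, 0.994, 0.002], [0.002, 0.002, -1.0]]
force: [0.4, -1.0, -0.8]
opening: 0.18
grasp_force: 30.0
```

```bash
python3 -c "
from h import *
go([.506,-.222,.130],6)"
```

```text
[-0.0011 -0.0071  0.1129] [ 0.0027 -0.0027  0.003 ] pos [ 0.5055 -0.22    0.1639] F [ 0.41 -0.98 -0.8 ] open 0.18 g 30.0 t 13.68
```

Request:
step_arm(steps=[[-0.001,-0.006,0.08,0.003,-0.003,0.003,1],[-0.001,-0.006,0.13,0.003,-0.003,0.003,1],[-0.001,-0.006,0.15,0.003,-0.003,0.003,1],[-0.001,-0.006,0.18,0.003,-0.003,0.003,1],[-0.001,-0.006,0.21,0.003,-0.003,0.003,1],[-0.001,-0.006,0.21,0.003,-0.003,0.003,1]])

```text
time_s: 14.18
position: [0.5058, -0.2227, 0.1]
tcp_rot: [[-0.995, -0.103, -0.0], [-0.103, 0.995, -0.0], [0.0, 0.0, -1.0]]
force: [-0.0, 0.7, -1.3]
opening: 0.182
grasp_force: 30.0
```

Request:
step_arm(steps=[[0,0,0.03,0,0,0,1],[0,0,0.06,0,0,0,1],[0,0,0.08,0,0,0,1],[0,0,0.09,0,0,0,1],[0,0,0.093,0,0,0,1],[0,0,0.093,0,0,0,1]])

```text
time_s: 14.68
position: [0.5059, -0.2233, 0.0729]
tcp_rot: [[-0.995, -0.102, 0.0], [-0.102, 0.995, -0.0], [-0.0, -0.0, -1.0]]
force: [-0.4, 1.7, -2.1]
opening: 0.181
grasp_force: 30.0
```

Down another 2 mm, then release.

Request:
step_arm(steps=[[0,0.003,0.004,0,0,0,1],[0,0.003,0.006,0,0,0,1],[0,0.003,0.006,0,0,0,1]])

```text
time_s: 14.93
position: [0.5065, -0.223, 0.0717]
tcp_rot: [[-0.995, -0.103, 0.002], [-0.103, 0.995, -0.002], [-0.002, -0.002, -1.0]]
force: [0.1, -0.0, -0.2]
opening: 0.178
grasp_force: 30.0
```

Request:
step_arm(steps=[[0,0,0,0,0,0,0.5],[0,0,0,0,0,0,0],[0,0,0,0,0,0,-1],[0,0,0,0,0,0,-1],[0,0,0,0,0,0,-1],[0,0,0,0,0,0,-1],[0,0,0,0,0,0,-1],[0,0,0,0,0,0,-1]])

```text
time_s: 15.6
position: [0.5063, -0.2228, 0.0716]
tcp_rot: [[-0.995, -0.102, 0.002], [-0.102, 0.995, -0.001], [-0.002, -0.002, -1.0]]
force: [-0.4, -0.1, -0.3]
opening: 0.696
grasp_force: 0.0
```

Request:
step_arm(steps=[[0,0,0,0,0,0,-1],[0,0,0,0,0,0,-1],[0,0,-0.1,0,0,0,-1],[0,0,-0.24,0,0,0,-1],[0,0,-0.36,0,0,0,-1],[0,0,-0.36,0,0,0,-1],[0,0,-0.36,0,0,0,-1]])

```text
time_s: 16.18
position: [0.5075, -0.2235, 0.182]
tcp_rot: [[-0.995, -0.103, 0.007], [-0.103, 0.995, -0.005], [-0.006, -0.006, -1.0]]
force: [0.0, -0.1, 0.2]
opening: 0.997
grasp_force: 0.0
```

```bash
python3 - <<'E'
from h import *
go([.523,.0142,.17],5.25)
A=np.load('scenem.npy').mean(2); I=capture('scene')['image'].astype(float).mean(2)
print('handle rows dark cols', [(r,np.where(X[r,350:375]<90)[0].tolist()) for r in(205,212,220) for X in(A,I)])
E
```

```text
[-0.1324  0.7831  0.0366] [-0.007   0.0077  0.0142] pos [ 0.5075 -0.2235  0.182 ] F [ 0.03 -0.14  0.21] open 0.997 g 0.0 t 16.18
handle rows dark cols [(205, [9, 10, 11, 12, 13, 14]), (205, [10, 11, 12, 13, 14, 15]), (212, [8, 9, 10, 11, 12, 13, 14]), (212, [9, 10, 11, 12, 13, 14, 15]), (220, [6, 7, 8, 9, 10, 11, 12, 13, 14]), (220, [8, 9, 10, 11, 12, 13, 14, 15])]
```

```bash
python3 - <<'E'
from h import *
d=cam('scene')
for k,u,v in(('white bottle base',300,181),('petri',326,187),('tall bottle base',310,168),('brown',272,168),('jar base',378,202)): print(k,ray(d,u,v,0).round(3))
print(read_state()['joint_positions'].round(0))
E
```

```text
white bottle base [0.67  0.081 0.   ]
petri [ 0.683 -0.011  0.   ]
tall bottle base [0.765 0.105 0.   ]
brown [0.693 0.215 0.   ]
jar base [ 0.692 -0.189  0.   ]
[ -35.   28.   95.   -0.   57. -131.]
```

Request:
step_arm(steps=[[-0.132,0.783,0.02,0,0,1,-1],[-0.132,0.783,0.02,0,0,1,-1],[-0.132,0.783,0.02,0,0,1,-1],[-0.132,0.783,0.02,0,0,1,-1],[-0.132,0.783,0.02,0,0,1,-1],[-0.132,0.783,0.02,0,0,1,-1],[-0.132,0.783,0.02,0,0,1,-1],[-0.132,0.783,0.02,0,0,1,-1]])

```text
time_s: 16.95
position: [0.5194, 0.0183, 0.1712]
tcp_rot: [[-0.778, 0.629, -0.004], [0.629, 0.778, 0.0], [0.003, -0.002, -1.0]]
force: [0.0, -1.2, 0.3]
opening: 1.004
grasp_force: 0.0
```

```bash
python3 -c "
from h import *
go([.5230,.0142,.12],-84.75)"
```

```text
[-0.0184 -0.0027  0.1705] [-0.004  -0.0023  1.0176] pos [0.5194 0.0183 0.1712] F [ 0.02 -1.22  0.26] open 1.004 g 0.0 t 16.95
```

Request:
step_arm(steps=[[-0.018,-0.003,0.05,-0.004,-0.002,1,-1],[-0.018,-0.003,0.1,-0.004,-0.002,1,-1],[-0.018,-0.003,0.17,-0.004,-0.002,1,-1],[-0.018,-0.003,0.17,-0.004,-0.002,1,-1],[-0.018,-0.003,0.17,-0.004,-0.002,1,-1],[-0.018,-0.003,0.17,-0.004,-0.002,1,-1],[-0.018,-0.003,0.17,-0.004,-0.002,1,-1],[-0.018,-0.003,0.17,-0.004,-0.002,1,-1]])

```text
time_s: 17.62
position: [0.5243, 0.0096, 0.1209]
tcp_rot: [[-0.103, 0.995, 0.002], [0.995, 0.103, -0.001], [-0.001, 0.002, -1.0]]
force: [-0.2, -0.2, 0.4]
opening: 0.996
grasp_force: 0.0
```

```bash
python3 -c "
from h import *
go([.5228,.0142,.022],-84.75)"
```

```text
[ 0.0161 -0.0041  0.3297] [0.0027 0.0018 0.0148] pos [0.5243 0.0096 0.1209] F [-0.18 -0.2   0.41] open 0.996 g 0.0 t 17.62
```

Request:
step_arm(steps=[[0,0,0,0,0,0.015,-1],[0,0,0,0,0,0.015,-1],[0,0,0,0,0,0.015,-1]])

```text
time_s: 17.87
position: [0.5249, 0.0105, 0.1219]
tcp_rot: [[-0.092, 0.996, 0.004], [0.996, 0.092, -0.001], [-0.002, 0.004, -1.0]]
force: [-0.5, 0.3, 0.3]
opening: 0.999
grasp_force: 0.0
```

```bash
python3 -c "
from h import *
go([.5228,.0142,.022],-84.75)"
```

```text
[ 0.0136 -0.0073  0.333 ] [0.0054 0.0022 0.    ] pos [0.5249 0.0105 0.1219] F [-0.49  0.26  0.27] open 0.999 g 0.0 t 17.87
```

Request:
step_arm(steps=[[0.0136,-0.007,0.12,0.005,0.002,0,-1],[0.0136,-0.007,0.22,0.005,0.002,0,-1],[0.0136,-0.007,0.29,0.005,0.002,0,-1],[0.0136,-0.007,0.33,0.005,0.002,0,-1],[0.0136,-0.007,0.333,0.005,0.002,0,-1],[0.0136,-0.007,0.333,0.005,0.002,0,-1],[0.0136,-0.007,0.333,0.005,0.002,0,-0.2]])

```text
time_s: 18.45
position: [0.5238, 0.0145, 0.023]
tcp_rot: [[-0.091, 0.996, 0.002], [0.996, 0.091, -0.0], [-0.001, 0.002, -1.0]]
force: [-0.4, -0.7, -0.8]
opening: 0.975
grasp_force: 0.0
```

Request:
step_arm(steps=[[0,-0.002,0,0,0,0,0.1],[0,-0.002,0,0,0,0,0.15],[0,-0.002,0,0,0,0,0.2],[0,-0.002,0,0,0,0,0.2],[0,-0.002,0,0,0,0,0.2],[0,-0.002,0,0,0,0,0.2],[0,-0.002,0,0,0,0,0.25]])

```text
time_s: 19.03
position: [0.5226, 0.0146, 0.0225]
tcp_rot: [[-0.091, 0.996, 0.001], [0.996, 0.091, -0.0], [-0.0, 0.001, -1.0]]
force: [0.4, -0.1, -0.8]
opening: 0.481
grasp_force: 0.0
```

Request:
step_arm(steps=[[0,0,0,0,0,0,0.3],[0,0,0,0,0,0,1],[0,0,0,0,0,0,1],[0,0,0,0,0,0,1]])

```text
time_s: 19.37
position: [0.5245, 0.0147, 0.0226]
tcp_rot: [[-0.091, 0.996, 0.005], [0.996, 0.091, -0.0], [-0.001, 0.005, -1.0]]
force: [4.8, 3.5, -2.7]
opening: 0.364
grasp_force: 30.0
```

Request:
step_arm(steps=[[0,0.004,-0.02,0,0,0,1],[0,0.004,-0.05,0,0,0,1],[0,0.004,-0.1,0,0,0,1],[0,0.004,-0.18,0,0,0,1],[0,0.004,-0.28,0,0,0,1],[0,0.004,-0.3,0,0,0,1],[0,0.004,-0.3,0,0,0,1]])

```text
time_s: 19.95
position: [0.5239, 0.0144, 0.1146]
tcp_rot: [[-0.091, 0.996, 0.004], [0.996, 0.091, -0.001], [-0.001, 0.004, -1.0]]
force: [0.0, 0.2, -1.3]
opening: 0.365
grasp_force: 30.0
```

```bash
python3 -c "
from h import *
go([.4745,.2235,.10],-90)
d=cam('scene')['image'].astype(float).mean(2); print(d[186:214,288:292].mean(1).round(0).astype(int).tolist())"
```

```text
[ 0.709  -0.101   0.0473] [0.0046 0.0015 0.1156] pos [0.5239 0.0144 0.1146] F [ 0.04  0.18 -1.26] open 0.365 g 30.0 t 19.95
[155, 137, 117, 115, 124, 136, 161, 179, 184, 182, 172, 149, 130, 144, 164, 168, 168, 168, 166, 146, 133, 167, 191, 196, 196, 195, 188, 170]
```

Request:
step_arm(steps=[[0.709,-0.101,0.047,0.004,0.001,0.15,1],[0.709,-0.101,0.047,0.004,0.001,0.15,1],[0.709,-0.101,0.047,0.004,0.001,0.15,1],[0.709,-0.101,0.047,0.004,0.001,0.15,1],[0.709,-0.101,0.047,0.004,0.001,0.15,1],[0.709,-0.101,0.047,0.004,0.001,0.15,1],[0.709,-0.101,0.047,0.004,0.001,0.15,1],[0.709,-0.101,0.047,0.004,0.001,0.15,1]])

```text
time_s: 20.67
position: [0.4729, 0.2236, 0.0969]
tcp_rot: [[0.025, 1.0, -0.005], [1.0, -0.025, -0.001], [-0.001, -0.005, -1.0]]
force: [0.5, -0.4, -1.7]
opening: 0.366
grasp_force: 30.0
```

Request:
step_arm(steps=[[0,0,0,0,0,0,1],[0,0,0,0,0,0,1],[0,0,0,0,0,0,1]])

```text
time_s: 20.92
position: [0.4748, 0.2223, 0.0981]
tcp_rot: [[0.029, 1.0, -0.002], [1.0, -0.029, 0.0], [0.0, -0.002, -1.0]]
force: [0.1, 0.6, -0.8]
opening: 0.365
grasp_force: 30.0
```

```bash
python3 -c "
from h import *
go([.474,.222,.02],-91)"
```

```text
[-0.001  -0.002   0.2604] [-0.003  -0.0003 -0.0153] pos [0.4748 0.2223 0.0981] F [ 0.1   0.56 -0.8 ] open 0.365 g 30.0 t 20.92
```

Request:
step_arm(steps=[[0,0,0.1,-0.002,0,0,1],[0,0,0.19,-0.002,0,0,1],[0,0,0.25,-0.002,0,0,1],[0,0,0.275,-0.002,0,0,1],[0,0,0.285,-0.002,0,0,1],[0,0,0.285,-0.002,0,0,1]])

```text
time_s: 21.42
position: [0.4743, 0.2232, 0.0125]
tcp_rot: [[0.028, 1.0, -0.001], [1.0, -0.028, 0.0], [0.0, -0.001, -1.0]]
force: [-0.0, -0.2, -0.9]
opening: 0.367
grasp_force: 30.0
```

Request:
step_arm(steps=[[0,0,0.004,0,0,0,1],[0,0,0.008,0,0,0,1],[0,0,0.008,0,0,0,1]])

```text
time_s: 21.67
position: [0.4747, 0.224, 0.0111]
tcp_rot: [[0.027, 1.0, 0.001], [1.0, -0.027, 0.001], [0.001, 0.001, -1.0]]
force: [-0.3, 0.8, -1.0]
opening: 0.361
grasp_force: 30.0
```

Request:
step_arm(steps=[[0,0,0.003,0,0,0,1],[0,0,0.005,0,0,0,1],[0,0,0.005,0,0,0,1]])

```text
time_s: 21.92
position: [0.4742, 0.2239, 0.0091]
tcp_rot: [[0.027, 1.0, -0.0], [1.0, -0.027, 0.001], [0.001, -0.0, -1.0]]
force: [1.2, -1.5, -0.9]
opening: 0.367
grasp_force: 30.0
```

Request:
step_arm(steps=[[0,0,0.003,0,0,0,1],[0,0,0.003,0,0,0,1]])

```text
time_s: 22.08
position: [0.474, 0.2239, 0.0079]
tcp_rot: [[0.027, 1.0, -0.001], [1.0, -0.027, 0.001], [0.001, -0.001, -1.0]]
force: [0.4, -0.9, -1.1]
opening: 0.362
grasp_force: 30.0
```

Request:
step_arm(steps=[[0,0,0.003,0,0,0,1],[0,0,0.003,0,0,0,1]])

```text
time_s: 22.25
position: [0.474, 0.2238, 0.0069]
tcp_rot: [[0.027, 1.0, -0.001], [1.0, -0.027, 0.0], [0.0, -0.001, -1.0]]
force: [-0.6, 0.3, -1.2]
opening: 0.365
grasp_force: 30.0
```

Request:
step_arm(steps=[[0,0,0.002,0,0,0,1],[0,0,0.002,0,0,0,1]])

```text
time_s: 22.42
position: [0.4741, 0.2239, 0.0065]
tcp_rot: [[0.027, 1.0, -0.001], [1.0, -0.027, 0.001], [0.001, -0.001, -1.0]]
force: [-0.7, 0.2, -0.4]
opening: 0.366
grasp_force: 30.0
```

Request:
step_arm(steps=[[0,0,0.002,0,0,0,1],[0,0,0.002,0,0,0,1]])

```text
time_s: 22.58
position: [0.4741, 0.2239, 0.0064]
tcp_rot: [[0.027, 1.0, -0.0], [1.0, -0.027, 0.001], [0.001, -0.0, -1.0]]
force: [0.3, -0.1, 4.2]
opening: 0.365
grasp_force: 30.0
```

Request:
step_arm(steps=[[0,0,0.002,0,0,0,1],[0,0,0.002,0,0,0,1]])

```text
time_s: 22.75
position: [0.4741, 0.2239, 0.0064]
tcp_rot: [[0.027, 1.0, -0.0], [1.0, -0.027, 0.001], [0.001, -0.0, -1.0]]
force: [-1.3, -1.4, 9.7]
opening: 0.369
grasp_force: 30.0
```

The link is seated. I'll ease off and open part-way, so the finger backs clear the tray walls.

Request:
step_arm(steps=[[0,0,-0.003,0,0,0,0.2],[0,0,-0.003,0,0,0,0.1],[0,0,-0.003,0,0,0,0],[0,0,-0.003,0,0,0,0],[0,0,-0.003,0,0,0,-0.1],[0,0,-0.003,0,0,0,-0.1]])

```text
time_s: 23.25
position: [0.474, 0.2238, 0.0059]
tcp_rot: [[0.027, 1.0, -0.001], [1.0, -0.027, 0.0], [0.0, -0.001, -1.0]]
force: [-0.7, 0.4, -0.1]
opening: 0.533
grasp_force: 0.0
```

Request:
step_arm(steps=[[0,0,-0.03,0,0,0,-0.1],[0,0,-0.08,0,0,0,-0.1],[0,0,-0.15,0,0,0,-0.1],[0,0,-0.28,0,0,0,-0.1],[0,0,-0.4,0,0,0,-0.1],[0,0,-0.5,0,0,0,-0.1],[0,0,-0.5,0,0,0,-0.1],[0,0,-0.5,0,0,0,-0.1]])

```text
time_s: 23.92
position: [0.4754, 0.2241, 0.1585]
tcp_rot: [[0.027, 1.0, 0.005], [1.0, -0.027, 0.002], [0.002, 0.005, -1.0]]
force: [-0.3, -0.3, -0.8]
opening: 0.549
grasp_force: 0.0
```

```bash
python3 - <<'E'
from h import *
go([.474,.222,.15],-91)
d=cam('scene'); I=d['image']; A=np.load('scenem.npy')
D=np.abs(I.astype(float)-A).max(2)[175:212,195:255]; ys,xs=np.where(D>35); print('changed in tray region px',len(xs),xs.mean()+195,ys.mean()+175)
p=np.array([.474,.2239,0]); print('expected link proj base/top',np.round(proj(d,p+[0,0,.002]),1),np.round(proj(d,p+[0,0,.034]),1))
h=cv2.cvtColor(I,cv2.COLOR_RGB2HSV); cv2.imwrite('pics/fin.png',I[:,:,::-1])
print('dark handle',[np.where(I[r,350:375].mean(1)<90)[0].tolist() for r in(205,212,220)])
for k,z0 in(('pen red',(205,210,235,230)),): 
    x0,y0,x1,y1=z0
    for X in(I,A.astype(np.uint8)):
        q=X[y0:y1,x0:x1].astype(int); yy,xx=np.where(q[:,:,0]-q[:,:,1]>60); print(k,xx.mean()+x0,yy.mean()+y0)
E
```

```text
[-0.0072 -0.0045  0.0284] [ 0.0059 -0.0023 -0.0119] pos [0.4754 0.2241 0.1585] F [-0.32 -0.29 -0.78] open 0.549 g 0.0 t 23.92
changed in tray region px 364 208.0412087912088 181.66483516483515
expected link proj base/top [225.  193.8] [223.7 184.7]
dark handle [[10, 11, 12, 13, 14, 15], [10, 11, 12, 13, 14, 15], [7, 8, 9, 10, 11, 12, 13, 14, 15]]
pen red 218.98275862068965 220.1551724137931
pen red 219.0 220.12280701754386
```

Request:
step_arm(steps=[[0.2,-0.3,-0.5,0,0,0,-0.1],[0.2,-0.3,-0.5,0,0,0,-0.1],[0.2,-0.3,-0.5,0,0,0,-0.1],[0.2,-0.3,-0.5,0,0,0,-0.1],[0.2,-0.3,-0.5,0,0,0,-0.1],[0.2,-0.3,-0.5,0,0,0,-0.1],[0.2,-0.3,-0.5,0,0,0,-0.1]])

```text
time_s: 24.55
position: [0.3852, 0.2861, 0.3053]
tcp_rot: [[0.026, 1.0, -0.001], [1.0, -0.026, -0.0], [-0.0, -0.001, -1.0]]
force: [-0.1, -0.0, -0.7]
opening: 0.552
grasp_force: 0.0
```

```bash
python3 - <<'E'
from h import *
for n,(y0,y1,x0,x1) in(('scene',(176,208,200,250)),('top',(146,192,206,254))):
    I=np.mean([capture(n)['image'] for _ in range(3)],0).mean(2); A=np.load(n+'m.npy').mean(2)
    print(n); 
    for r in range(y0,y1,2): print(' '.join('%3d'%v for v in I[r,x0:x1:2]))
    c=cam(n); print([np.round(np.array(proj(c,[.474+a,.2239+b,.034]))-[x0,y0],1).tolist() for a in(-.016,.016) for b in(-.03,.03)])
E
```

```text
scene
177 177 177 178 178 177 178 178 178 178 177 178 177 178 179 178 178 178 179 179 179 179 179 179 179
177 177 178 177 178 179 178 177 178 177 178 178 179 178 177 179 178 178 178 178 179 178 178 178 178
178 177 179 178 179 178 178 178 179 179 177 179 172 145 138 163 177 180 180 179 179 179 178 178 178
177 177 178 178 178 177 177 178 166 165 148 150 148 131 123 118 140 162 171 178 180 178 178 179 177
178 177 177 178 179 178 176 172 157 128 127 115 123 132 136 131 119 118 130 151 173 179 179 178 178
178 178 178 179 178 165 160 135 142 154 136  85 109 122 122 132 160 145 123 117 129 150 172 177 178
178 178 178 171 148 134 133 123 121 127 137 141 146 128 132 154 149 144 159 142 124 117 130 149 177
178 172 160 140 131 136 153 130 122 121 123 126 136 140 144 132 128 137 157 164 161 137 134 147 178
178 156 138 136 138 159 158 124 121 123 123 123 123 128 139 130 127 139 162 160 142 132 131 143 176
179 151 117 128 142 164 164 150 132 123 127 124 123 125 133 130 143 152 142 134 139 147 148 173 177
179 169 126 119 121 133 155 167 164 158 144 135 123 125 135 145 142 135 131 141 163 174 177 17
[... 2128 characters left out ...]
133 134 135 135 135 134 129 117 106 112 105 125 146 147 148 150 151
151 150 151 151 143 126 115 122 132 135 134 135 136 137 133 115 102 120 145 147 148 150 149 149
152 152 151 146 139 136 132 122 121 122 132 135 136 137 123 101 114 143 148 148 148 150 150 150
151 151 145 138 141 146 148 146 132 118 125 133 136 131 107 104 137 149 149 149 150 149 150 150
151 147 139 144 148 150 150 150 148 141 123 118 122 114 103 130 149 151 150 150 149 150 150 149
150 143 144 149 150 150 150 150 150 149 145 133 112 103 121 147 150 151 149 150 150 150 150 150
148 142 148 151 150 150 150 149 149 150 150 148 138 131 145 149 149 150 150 149 150 150 149 150
[[28.0, 28.7], [10.2, 19.7], [33.8, 19.5], [16.1, 10.6]]
```

```bash
python3 -c "
from rig import *
print(hand_in())"
```

```text
the job is handed in; nothing more can be done
None
```

I freed the link with the fork, with measured push force at or below about 6 N. The tool is back in its stand, the link is set down in the steel tray, and the job is handed in; the hand-in call gave no verdict. I confirmed the final placement from pixel values only, because the 10-picture limit was used up.

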